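# Back the mosaic press off one turn

### The job

The mosaic panel in the screw press has set: back the press off by pushing the hand wheel round anticlockwise (seen from above) by its upright handle through exactly one full turn, so that the handle finishes right where it started and the next panel can be pressed at the same setting. Only push the handle with the fingertips, without gripping it between the fingers, and come away from it at the end. Leave the panel lying in the press, and the nippers, cup and jar where they are.

Things in the scene. Friction and masses are not known exactly. Their poses are not given: they have to be found in the camera images.
- press_wheel (a joint): Angle of the press's hand wheel (rad) about the upright screw; grows anticlockwise seen from above, raising plate, screw, wheel and handle together 6 mm a turn. Starts between 0 and 1.5 (stop at -0.1); at 0 the handle lies to the press's -x. One turn = start + 6.283; two more turns are free beyond it. Friction holds it where it is left; about 3.5 N at the handle turns it.
- wheel_centre (a point): Centre of the wheel, on the screw's axis, in the rim's mid-plane, 215 mm above the bench (up to 1.5 mm more at the start). Steel wheel: round rim bar 16 mm thick on a circle of 90 mm radius, four spokes 12 mm thick, hub 48 mm wide reaching 25 mm above the mid-plane. Its axes turn with the wheel: z up, handle on its -x side.
- wheel_handle: Upright black grip on the wheel's rim at the end of a spoke, its vertical axis 90 mm from the wheel's. Origin on that axis, 4 mm above the rim's mid-plane; top (domed) 71 mm above the origin. 23 to 25 mm in diameter from 18 to 62 mm above the origin, 20 mm collar below. It does not revolve on its own. Beside it nothing stands above the rim's top but the hub.
- handle_grip (a point): Point on the handle's axis 40 mm above its origin, in the middle of the black grip (about 259 mm above the bench at the start). The handle is back where it started when this point is within 25 mm of its start, the 6 mm rise included.
- press: Grey cast-iron bench screw press, bolted down, turned up to 0.45 rad about z. Bed 300 (x) by 250 mm, top at 32 mm, feet 290 mm wide; two steel columns 224 mm apart along y; bridge 50 by 270 mm, 128 to 164 mm up, nuts to 183 mm. Under it the pressing plate 200 by 180 mm, rubber-faced. Origin: centre of its underside, below the screw's axis.
- panel: Finished mosaic panel, 270 (along the press's x) by 160 by 13.5 mm, lying on the press's bed under the plate, its tiled ends showing 35 mm before and behind the plate. Origin: centre of its underside. To be left alone.
- nippers: Wheeled tile nippers with red handles lying flat on the bench, 215 mm long (x, jaws to +x), 70 mm wide, 20 mm high. Origin on the bench, 30 mm behind the pivot. To be left alone.
- cup: Clear plastic cup, 68 mm across its rim and 95 mm tall, with a wooden stirring stick reaching 153 mm. Origin: centre of its underside. To be left alone.
- jar: White jar with a grey cap, 68 mm in diameter and 85 mm tall. Origin: centre of its underside. To be left alone.

How it is judged:
By the outcome, as a careful person would: the job done as asked, in the order asked, and still so for the second after the job is handed in, with the robot touching nothing.
It also fails if it takes over 54 s, if anything falls off the work surface, if the arm or the gripper's body presses on something with over 40 N, if the wrist force passes 120 N, or if a joint passes its speed limit or range.

### The arm

A 6-joint arm with a two-finger parallel gripper is mounted at the origin on the work surface. World frame = base frame: x ahead of the robot, y to its left, z up, the work surface at z = 0. Lengths are in m, angles in rad, forces in N, time in s.
With the tool pointing down it reaches from about 0.3 to 0.825 m from the base axis. Payload 5.4 kg.
Tool frame: the origin (TCP) lies at the very end of the fingers, on their centre line; the grasp point (between the pads) lies 19 mm behind it; z points along the fingers, x is the direction in which the jaws open and shut, and the axes are right-handed (so a half turn about z gives the same grasp; the last joint's range is limited). The gripper opens to 92 mm and grips with 3 to 60 N. Pads are 20 mm wide; open, the fingers measure 128 mm over their backs; the gripper's body (75 mm by 189 mm) begins 69 mm behind the grasp point.
Start: joints at [1.109, 0.158, 1.597, -0, 1.386, -0.21], TCP at [0.143, 0.557, 0.215] pointing down, gripper open.
Joint ranges: [-2.91, 2.91], [-0.94, 2.29], [0.18, 2.7], [-1.29, 4.43], [0.17, 2.64], [-3, 3]. Speed limits (rad/s): [2.57, 2.57, 3.14, 3.14, 3.14, 3.14].

### API

Orientations are given as a rotation vector (axis times angle).
In Python, from workcell import bot gives the robot as it stands. Calls block until the motion is done:
- bot.goto(position, orientation): joint-space move of the TCP to a pose.
- bot.line_to(position, rot=None, max_speed=0.15): straight line of the TCP; rot=None keeps the orientation; max_speed is the mean speed in m/s.
- bot.set_joints(angles): joint-space move.
- bot.set_gripper(opening, newtons=None): opening from 0.0 (shut) to 1.0 (fully open); newtons is the grip in N (None keeps the last); returns when the fingers have stopped.
- bot.hold(seconds).
- bot.inverse_kinematics(position, orientation): joint angles nearest the present ones, or None.
- bot.read_camera(name): name is "side" or "top" or "wrist"; returns a dict with "pixels" (384x512x3 uint8, blue, green, red), "fx", "fy", "cx", "cy" (pixels), "R" (3x3) and "t" (3): a world point X has camera coordinates R X + t. Camera axes: x right, y down, z forward; pixel columns grow to the right and rows downward; lengths in m; the calibration is good to about 2 mm. The wrist camera is an equidistant fisheye: a pixel r from the principal point sees the ray r / f radians off the axis. A picture is of the moment at which its call begins. There is no depth.
A pose or a line that the arm cannot do raises bot.MotionError and nothing moves.
- bot.job_done(): hands the job in, once; it reports no verdict.
Readings, each from a call of its own:
- bot.current_clock(): time.
- bot.current_joints(): joint angles.
- bot.current_joint_vel(): joint speeds.
- bot.current_effort(): joint torques, N m.
- bot.current_ee_pos(): TCP position.
- bot.current_tool_rot(): TCP orientation.
- bot.current_contact_force(): force on the tool from outside, world axes, zero at the start.
- bot.current_ft_torque(): the same for the moment, N m.
- bot.current_opening(): opening from 0.0 (shut) to 1.0 (fully open).
Only numpy, scipy, OpenCV 4.12 (cv2) and the standard library are available. Lean on these libraries where they do the work, as an engineer would, in place of code of your own. Each camera call takes 0.05 s, during which the arm holds its last target.

## Working session

There is one attempt and no reset: what is moved stays moved. The work goes in short steps, each a Python script; the robot and the scene stay as the last script left them, time stands still between calls to the robot, and variables do not carry over. Pictures are saved under pics/ and viewed, and the job is handed in when it is done.

```bash
mkdir -p pics; ls; python3 - <<'E'
from workcell import bot
import cv2
for n in ("side","top","wrist"):
    c=bot.read_camera(n); cv2.imwrite(f"pics/{n}0.png",c["pixels"])
    print(n,c["fx"],c["fy"],c["cx"],c["cy"],c["R"],c["t"])
print(bot.current_clock())
E
```

```text
pics
side 489.5182201964271 489.5182201964271 250.41406922002 190.28755770256709 [[ 0.98908071 -0.14715562  0.00803599]
 [-0.08368605 -0.60569229 -0.79128598]
 [ 0.12130951  0.7819732  -0.61139343]] [-0.52348554  0.19844485  1.54327955]
top 369.94450822657205 369.94450822657205 258.0805800453311 193.82477554315523 [[-0.00529821 -0.99998346 -0.00223763]
 [-0.98395074  0.00561236 -0.17835202]
 [ 0.17836163  0.00125678 -0.9839642 ]] [0.07898003 0.55701678 1.13789304]
wrist 297.3186396354542 297.3186396354542 256.1681110595948 191.05338548271078 [[ 0.24983946  0.96828341 -0.00273411]
 [ 0.93530293 -0.24059709  0.25946381]
 [ 0.25057668 -0.06738152 -0.96574896]] [-0.57266121 -0.02958566  0.39035597]
0.15
```

View pics/side0.png

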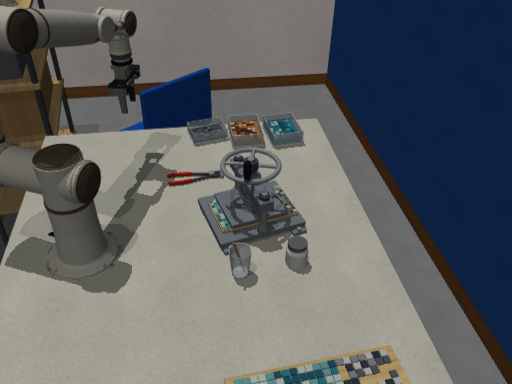

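View pics/top0.png

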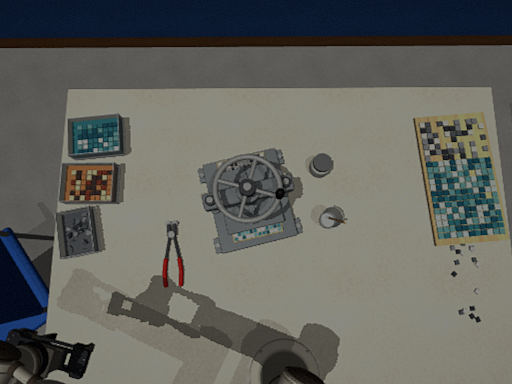

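View pics/wrist0.png

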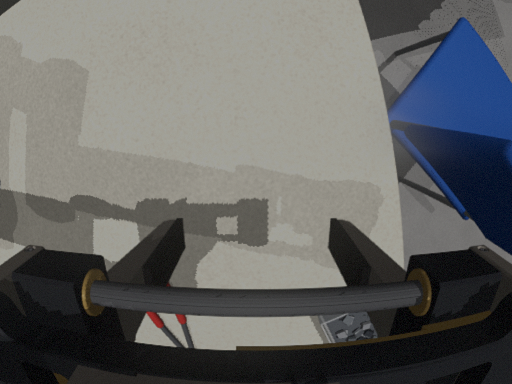

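The top view shows the wheel with its hub near (248,187) and the handle near (280,194). I'll enlarge both views.

```bash
python3 - <<'E'
import cv2
t=cv2.imread("pics/top0.png")[140:260,190:350]; cv2.imwrite("pics/topz.png",cv2.resize(t,None,fx=5,fy=5,interpolation=cv2.INTER_CUBIC))
t=cv2.imread("pics/side0.png")[130:250,190:320]; cv2.imwrite("pics/sidez.png",cv2.resize(t,None,fx=5,fy=5,interpolation=cv2.INTER_CUBIC))
E
```

```text
(no output)
```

View pics/topz.png

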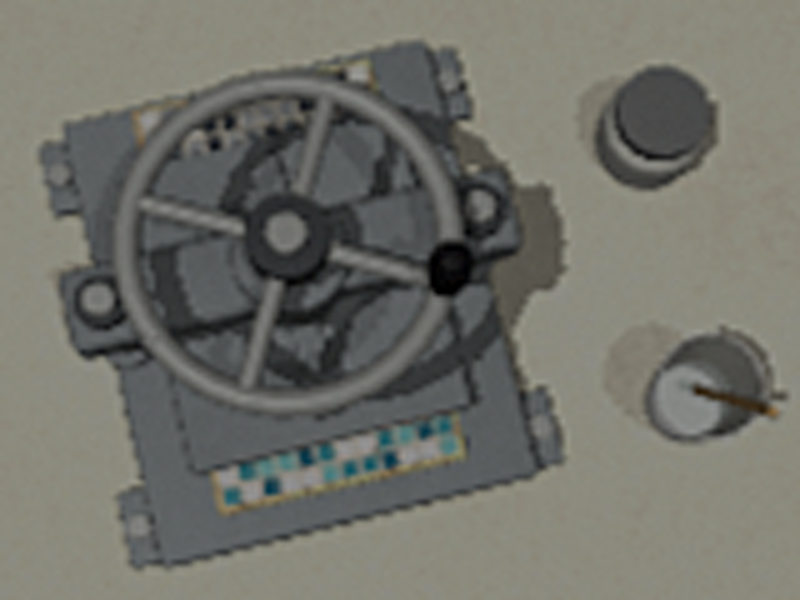

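View pics/sidez.png

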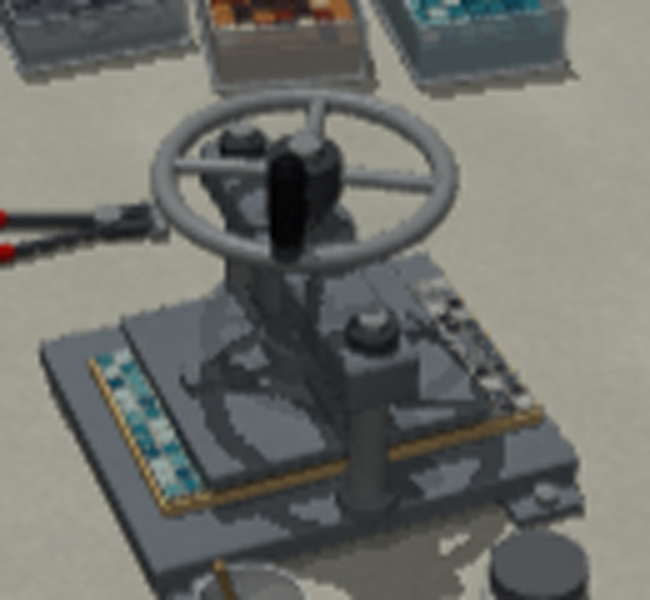

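```bash
cat > h.py <<'E'
from workcell import bot
import numpy as np, cv2
def proj(c,X):
    p=np.asarray(X)@c["R"].T+c["t"]
    return np.c_[c["fx"]*p[:,0]/p[:,2]+c["cx"],c["fy"]*p[:,1]/p[:,2]+c["cy"]]
a,b=np.meshgrid(np.linspace(0,2*np.pi,180),np.linspace(0,2*np.pi,24)); a=a.ravel();b=b.ravel()
torus=np.c_[(.09+.008*np.cos(b))*np.cos(a),(.09+.008*np.cos(b))*np.sin(a),.008*np.sin(b)]
def bbox(p): return np.r_[p.min(0),p.max(0)]
E
python3 - <<'E'
from h import *
from scipy.optimize import least_squares
cs=bot.read_camera("side");ct=bot.read_camera("top")
f=lambda v,o:(np.array(v)+.5)/5-.5+np.tile(o,len(v)//2)
mt=f([113,70,462,413],(190,140)); ms=f([151,88,458,272],(190,130))
def r(p,z=None):
    X=torus+np.r_[p[:2],p[2]]
    return np.r_[bbox(proj(ct,X))-mt,bbox(proj(cs,X))-ms]
s=least_squares(r,[.5,0,.215]);print(s.x,s.fun.round(1))
# individual cams with z=.2155
for i,sl in ((0,slice(0,4)),(1,slice(4,8))):
    q=least_squares(lambda p:r(np.r_[p,.2155])[sl],[.5,0]);print(i,q.x,q.fun.round(1))
c=s.x
# handle: top view blob centre at (451,268) ~ top dome; side: axis top/bottom
ht=f([451,268],(190,140)); hs=f([288,205],(190,130))
def g(t):
    n=np.array([np.cos(t[0]),np.sin(t[0]),0])*.09
    return np.r_[proj(ct,[np.r_[c[:2],.2155]+n+[0,0,.055]])[0]-ht,proj(cs,[np.r_[c[:2],.2155]+n+[0,0,.044]])[0]-hs]
q=least_squares(g,[-1.5]);print("handle dir",q.x,q.fun.round(1))
# press yaw via nuts in top view (99,297),(481,204) z=.183
def h(p):
    n=np.array([-np.sin(p[2]),np.cos(p[2]),0])*.112
    return (proj(ct,[np.r_[p[:2],.183]+n,np.r_[p[:2],.183]-n])-np.array([f([99,299],(190,140)),f([481,205],(190,140))])).ravel()
q2=least_squares(h,[.5,0,0]);print("nuts",q2.x,q2.fun.round(1))
print("theta",q.x[0]+np.pi-q2.x[2])
E
```

```text
[0.54501887 0.10626827 0.21453771] [-0.6 -0.1  0.4  0.8  0.4 -0.2  0.5  0.3]
0 [0.54587547 0.10599463] [-0.5 -0.5  0.5  0.5]
1 [0.54351881 0.10549741] [-0.1 -0.3  0.1  0.2]
handle dir [-1.85469565] [-0.3 -0.4 -0.2 -1.2]
nuts [0.54473281 0.10510298 0.24007298] [ 0.1 -0.  -0.1  0. ]
theta 1.0468240173453018
```

The fit agrees across both cameras: wheel centre (0.545, 0.106), z 0.2145, press yaw 0.24, handle bearing about -1.855 rad, so wheel angle about 1.05 (inside 0 to 1.5). Plan: closed fingers push on their flat side and follow the circle, with one wrist un-wind by half a turn midway. First I'll check IK over the whole path.

```bash
cat >> h.py <<'E'
from scipy.spatial.transform import Rotation as Ro
C=np.array([.545,.1058]); RF=np.hypot(.09,.022); LAG=np.arctan2(.022,.09); PH0=-1.8547
# finger bearing al; handle bearing al+LAG when in contact (nominal); tool x along handle radial
def rotv(psi):
    x=np.array([np.cos(psi),np.sin(psi),0]);z=np.array([0,0,-1.])
    return Ro.from_matrix(np.c_[x,np.cross(z,x),z]).as_rotvec()
AL0=PH0-LAG
def pose(al,flip=0,z0=.244,r=RF):
    z=z0+.006*max(0,(al-AL0))/(2*np.pi)
    return np.r_[C+r*np.array([np.cos(al),np.sin(al)]),z], rotv(al+LAG+flip)
E
python3 - <<'E'
from h import *
for d in np.arange(-.5,6.3,.4):
    o=[]
    for fl in (0,np.pi):
        q=bot.inverse_kinematics(*pose(AL0+d,fl)); o.append(None if q is None else np.round(q,2).tolist())
    print(round(d,2),*o)
E
```

```text
-0.5 [-0.14, -0.14, 1.84, 0.0, 1.44, 2.22] [-0.14, -0.14, 1.84, -0.0, 1.44, -0.92]
-0.1 [-0.18, -0.08, 1.79, 0.0, 1.44, 1.77] [-0.18, -0.08, 1.79, 0.0, 1.44, -1.37]
0.3 [-0.2, 0.01, 1.7, -0.0, 1.44, 1.35] [-0.2, 0.01, 1.7, 0.0, 1.44, -1.79]
0.7 [-0.19, 0.1, 1.6, 0.0, 1.44, 0.97] [-0.19, 0.1, 1.6, 0.0, 1.44, -2.18]
1.1 [-0.16, 0.19, 1.5, -0.0, 1.45, 0.6] [-0.16, 0.19, 1.5, -0.0, 1.45, -2.54]
1.5 [-0.11, 0.27, 1.41, -0.0, 1.46, 0.25] [-0.11, 0.27, 1.41, -0.0, 1.46, -2.89]
1.9 [-0.05, 0.31, 1.35, -0.0, 1.48, -0.1] None
2.3 [0.01, 0.33, 1.33, -0.0, 1.48, -0.44] [0.01, 0.33, 1.33, -0.0, 1.48, 2.7]
2.7 [0.06, 0.31, 1.36, 0.0, 1.48, -0.78] [0.06, 0.31, 1.36, 0.0, 1.48, 2.36]
3.1 [0.11, 0.26, 1.41, 0.0, 1.47, -1.14] [0.11, 0.26, 1.41, -0.0, 1.47, 2.0]
3.5 [0.14, 0.19, 1.5, -0.0, 1.45, -1.51] [0.14, 0.19, 1.5, -0.0, 1.45, 1.63]
3.9 [0.14, 0.1, 1.6, -0.0, 1.45, -1.9] [0.14, 0.1, 1.6, -0.0, 1.45, 1.24]
4.3 [0.12, -0.0, 1.7, -0.0, 1.44, -2.32] [0.12, -0.0, 1.7, -0.0, 1.44, 0.82]
4.7 [0.07, -0.09, 1.78, -0.0, 1.45, -2.77] [0.07, -0.09, 1.78, -0.0, 1.45, 0.37]
5.1 None [-0.0, -0.15, 1.84, -0.0, 1.45, -0.11]
5.5 [-0.08, -0.16, 1.85, 0.0, 1.46, 2.55] [-0.08, -0.16, 1.85, 0.0, 1.46, -0.59]
5.9 [-0.15, -0.13, 1.82, -0.0, 1.45, 2.09] [-0.15, -0.13, 1.82, -0.0, 1.45, -1.06]
```

```bash
python3 - <<'E'
from h import *
bot.set_gripper(0.0,30)
p=bot.current_ee_pos(); bot.line_to([p[0],p[1],.40],max_speed=.3)
P,o=pose(AL0-.35); bot.goto([P[0],P[1],.40],o)
bot.line_to(P,max_speed=.12)
print(bot.current_clock(),bot.current_ee_pos()-P,bot.current_joints().round(2),bot.current_contact_force(),bot.current_opening())
for n,(x0,y0,w,h) in (("side",(170,60,160,120)),("top",(190,140,160,120))):
    c=bot.read_camera(n); t=c["pixels"][y0:y0+h,x0:x0+w]
    cv2.imwrite(f"pics/{n}1.png",cv2.resize(t,None,fx=5,fy=5,interpolation=cv2.INTER_CUBIC))
cv2.imwrite("pics/wrist1.png",bot.read_camera("wrist")["pixels"])
E
```

```text
5.9917 [ 5.20371624e-04 -7.20464981e-05  8.59574297e-04] [-0.16 -0.12  1.82 -0.    1.44  2.05] [-0.5671697   0.04096171  0.52429035] 0.007241192815072991
```

View pics/side1.png

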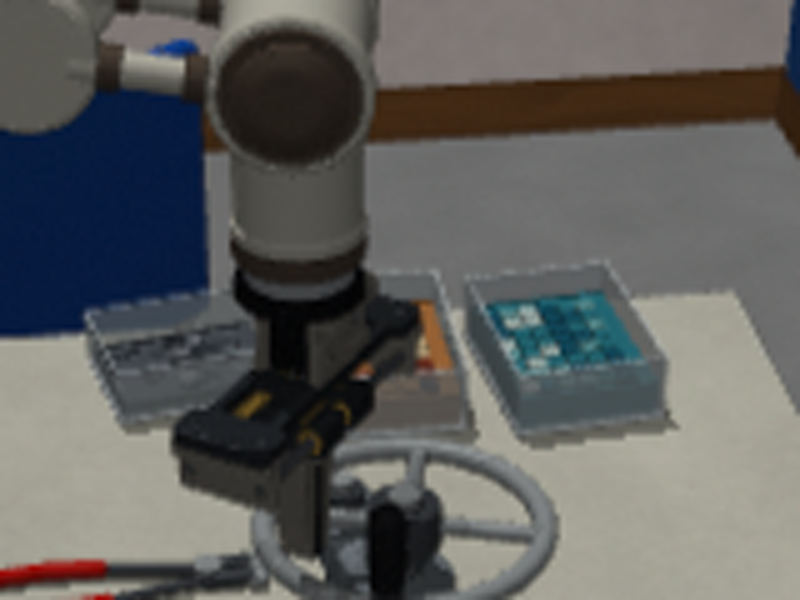

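View pics/wrist1.png

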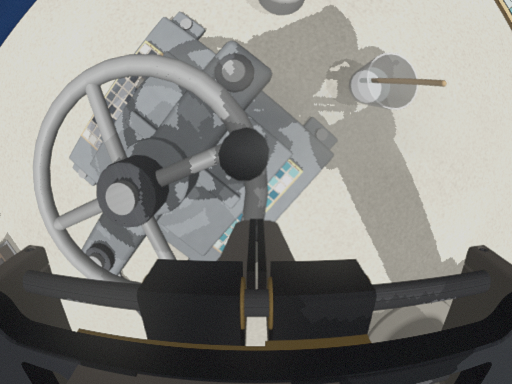

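The wrist view shows the handle top (244,155) directly ahead of the shut fingers (seam about x=257), with the rim passing under the tips. Next I'll creep forward to find contact.

```bash
python3 - <<'E'
from h import *
f0=bot.current_contact_force()
for d in np.r_[-.25,-.15,np.arange(-.12,.081,.02)]:
    P,o=pose(AL0+d); bot.line_to(P,o,max_speed=.04)
    f=bot.current_contact_force()-f0; t=np.array([-np.sin(AL0+d),np.cos(AL0+d)])
    print(round(d,3),f.round(2),"tang",round(f[:2]@t,2),(bot.current_ee_pos()-P).round(4))
    if f[:2]@t<-1.5: break
print(bot.current_clock())
cv2.imwrite("pics/wrist2.png",bot.read_camera("wrist")["pixels"])
E
```

```text
-0.25 [ 0.62 -0.71 -0.41] tang 0.94 [0.     0.     0.0001]
-0.15 [ 0.65  0.49 -1.04] tang 0.2 [-0.0001  0.0002 -0.    ]
-0.12 [ 0.71 -0.98 -1.38] tang 1.16 [-0.0001  0.0001 -0.    ]
-0.1 [ 0.17 -1.05 -1.7 ] tang 0.75 [-0.0001  0.0001 -0.    ]
-0.08 [ 1.54 -0.35 -0.37] tang 1.47 [-0.  0. -0.]
-0.06 [ 1.17 -0.61 -0.83] tang 1.31 [-0. -0. -0.]
-0.04 [ 0.47  0.18 -0.96] tang 0.31 [-0. -0. -0.]
-0.02 [-0.33  0.25 -0.24] tang -0.41 [0. 0. 0.]
0.0 [ 0.88 -0.27 -0.56] tang 0.89 [-0.  0. -0.]
0.02 [-0.49  0.77  0.65] tang -0.8 [-0.0003  0.0002 -0.0001]
0.04 [-2.34  1.72  0.34] tang -2.87 [-0.0003  0.0002 -0.0001]
9.1583
```

View pics/wrist2.png

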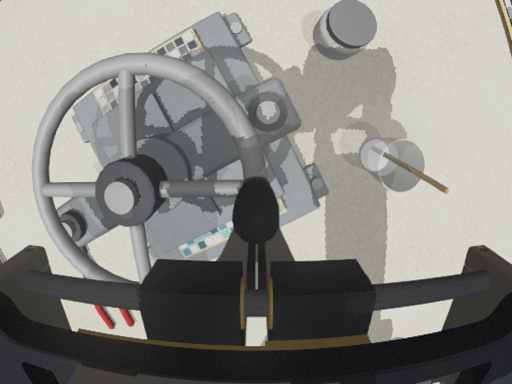

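Contact is at d≈0.018 rad, and the handle (255,205) sits flat against the fingers' side. I'll push the first half turn.

```bash
python3 - <<'E'
from h import *
m=0
for d in np.linspace(.04,3.10,22)[1:]:
    P,o=pose(AL0+d); bot.line_to(P,o,max_speed=.06)
    f=bot.current_contact_force(); m=max(m,np.linalg.norm(f))
    if np.linalg.norm(f)>25: print("stop",d,f); break
print(d,m,bot.current_clock(),f.round(1))
cv2.imwrite("pics/wrist3.png",bot.read_camera("wrist")["pixels"])
t=bot.read_camera("side")["pixels"][60:180,170:330]
cv2.imwrite("pics/side3.png",cv2.resize(t,None,fx=5,fy=5,interpolation=cv2.INTER_CUBIC))
E
```

```text
3.1 1.7635138747968389 17.0833 [ 0.1 -0.5  0.5]
```

View pics/wrist3.png

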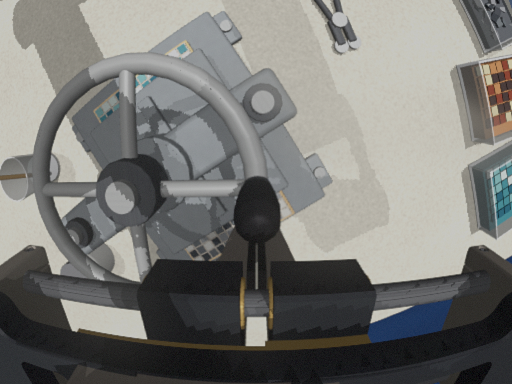

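View pics/side3.png

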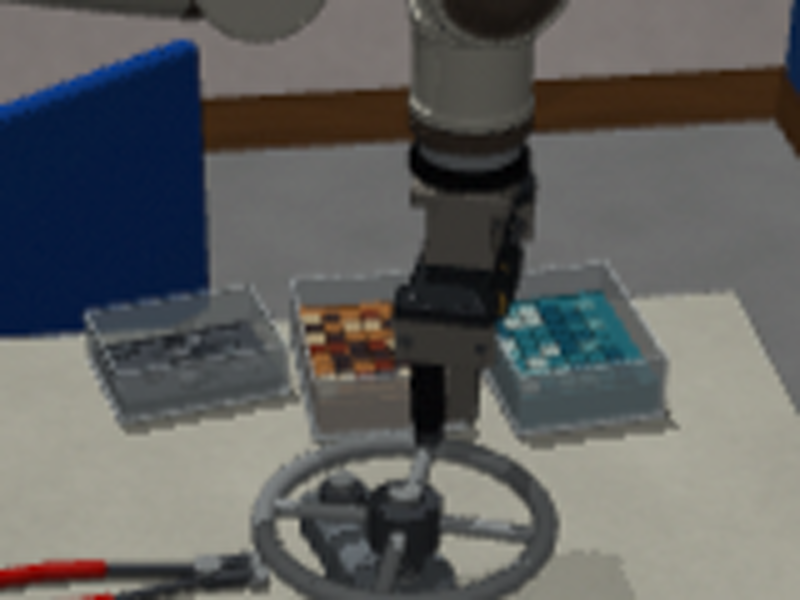

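Halfway: the handle is on the far side, still flat against the fingers, with low force. Next: back off, unwind the wrist and push the second half.

```bash
python3 - <<'E'
from h import *
for d in (2.95,2.8,2.65):
    P,o=pose(AL0+d); bot.line_to(P,o,max_speed=.08)
q=np.array(bot.current_joints()); q[5]+=np.pi; print(q.round(2)); bot.set_joints(q)
print(bot.current_clock(),(bot.current_ee_pos()-P).round(4))
m=0
ds=np.r_[2.8,2.95,np.linspace(3.05,2*np.pi+.017,23)]
for d in ds:
    P,o=pose(AL0+d,np.pi); bot.line_to(P,o,max_speed=.06)
    f=bot.current_contact_force(); m=max(m,np.linalg.norm(f))
    if np.linalg.norm(f)>25: print("stop",d,f); break
print(d,m,bot.current_clock(),f.round(1),(bot.current_ee_pos()-P).round(4))
cv2.imwrite("pics/wrist4.png",bot.read_camera("wrist")["pixels"])
E
```

```text
[0.06 0.31 1.35 0.   1.48 2.4 ]
20.8083 [-0.0004  0.0004  0.    ]
6.300185307179587 1.9072676426822863 30.125 [ 0.6  0.2 -0.6] [-0.      0.0001 -0.    ]
```

View pics/wrist4.png

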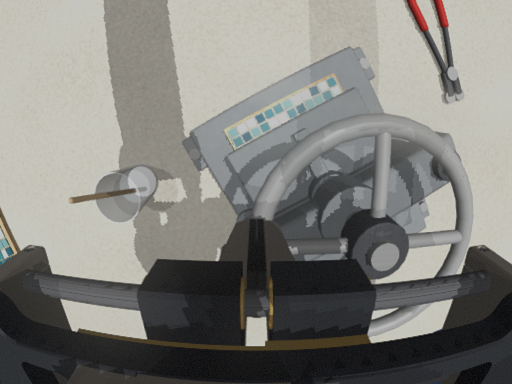

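The handle is now hidden behind the fingers. I'll back away along the circle, lift, move clear and compare with the first picture.

```bash
python3 - <<'E'
from h import *
for d in (6.15,6.0,5.85):
    P,o=pose(AL0+d,np.pi); bot.line_to(P,o,max_speed=.08)
bot.line_to([P[0],P[1],.42],max_speed=.2)
bot.goto([.143,.557,.40],rotv(0.5+np.pi) if 0 else bot.current_tool_rot())
print(bot.current_clock(),bot.current_ee_pos())
for n,(x0,y0,w,h) in (("side",(190,130,130,120)),("top",(190,140,160,120))):
    c=bot.read_camera(n); cv2.imwrite(f"pics/{n}5full.png",c["pixels"]); t=c["pixels"][y0:y0+h,x0:x0+w]
    cv2.imwrite(f"pics/{n}5.png",cv2.resize(t,None,fx=5,fy=5,interpolation=cv2.INTER_CUBIC))
E
```

```text
34.3 [0.14391301 0.55670235 0.40001339]
```

View pics/top5.png

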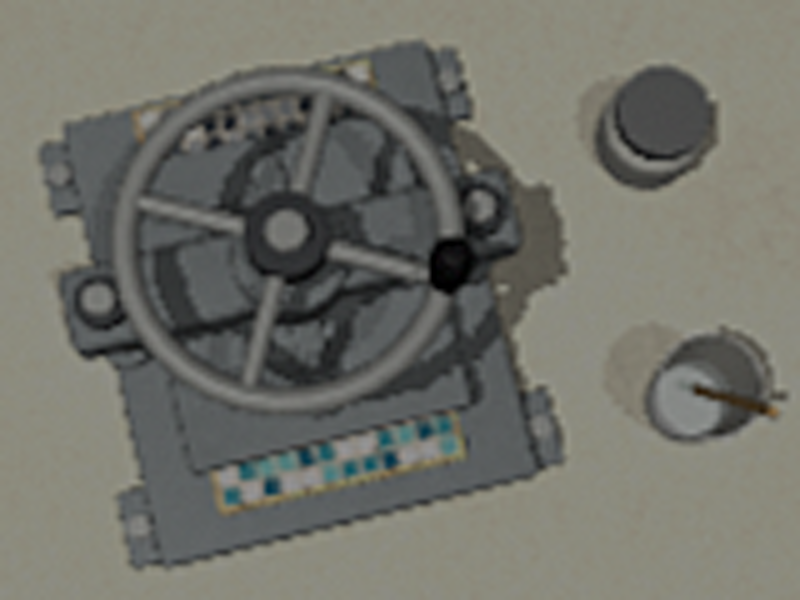

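View pics/side5.png

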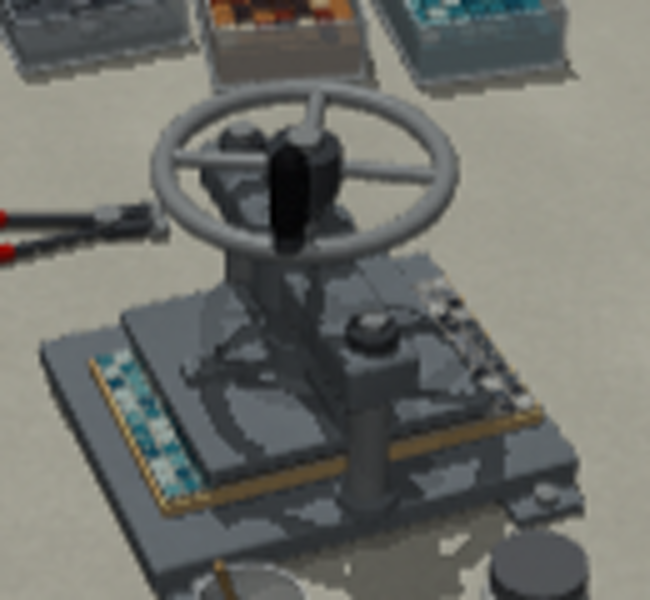

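The top view shows the handle at (451,264), against (451,268) at the start. In the side view the wheel is about 9 crop pixels higher, which fits a 6 mm rise, and the handle is in the same column (290). Panel, nippers, cup and jar are unchanged.

```bash
python3 - <<'E'
from workcell import bot
bot.hold(0.3); print(bot.current_contact_force(),bot.current_clock()); bot.job_done()
E
```

```text
[-0.68037965  0.22276839  0.19884557] 34.7
the job is handed in; nothing more can be done
```

I pushed the press wheel anticlockwise through one full turn and handed the job in at 34.7 s. I used the shut fingers' flat side against the handle, never gripping it. Halfway round I briefly backed off to unwind the wrist by half a turn, then finished the turn and moved the arm well clear.

- **Handle position:** In the last pictures the handle is within about 4 enlarged-crop pixels (under 1 camera pixel, about 2–3 mm) of its start. The wheel looks about 6 mm higher, as one turn should give.
- **Forces:** Readings after each step were under 3 N throughout, less than the 3.5 N the task gives for turning the wheel. I only read them between moves, so they may miss the peak while pushing.
- **Surroundings:** The panel, nippers, cup and jar look unmoved in the last pictures.
- **Checks:** None failed or disagreed. The two cameras' separate estimates of the wheel's centre differed by about 2 mm, within the calibration error.

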